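# Test and reset the sander's emergency stop

## Robot

A 6-joint arm with a two-finger parallel gripper is mounted at the origin on the work surface. World frame = base frame: x ahead of the robot, y to its left, z up, the work surface at z = 0. Lengths are in mm, angles in rad, forces in N, time in s.
With the tool pointing down it reaches from about 350 to 975 mm from the base axis. Payload 7.1 kg.
Tool frame: the origin (TCP) lies between the finger pads; the fingertips stand 19 mm ahead of it and the grasp point (between the pads) is the TCP (ctrl.tcp_to_tips is the distance from the TCP to the fingertips, in mm); z points along the fingers, y is the line along which they close (so a half turn about z gives the same grasp; the last joint's range is limited). The gripper opens to 88 mm and grips with 3 to 60 N. Pads are 20 mm wide; open, the fingers measure 115 mm over their backs; the gripper's body (75 mm by 178 mm) begins 61 mm behind the grasp point.
Start: joints at [-1.188, 0.423, 1.63, -0, 1.089, -0.019], TCP at [244.438, -575.2, 241.675] pointing down, gripper open.
Joint ranges: [-3, 3], [-0.9, 2.11], [0.09, 2.58], [-1.31, 4.45], [0.11, 2.69], [-2.54, 2.54]. Speed limits (rad/s): [2.39, 2.39, 3.01, 3.14, 3.14, 3.14].

## Interface

Orientations are given as a rotation vector (axis times angle).
In Python, from workcell import status, optics, ctrl gives the robot as it stands. The module is installed in compiled form; this text tells all that it offers.
- The arm moves only by the shell command python3 -m inch 'ROWS'. ROWS is JSON, a list that holds one entry, the list of rows, each a list of 7 numbers: the shift along the tool's x, y, z in mm, then the turn, a rotation vector about the tool's x, y, z in rad, then the opening in per cent of the stroke, from 0 (shut) to 100 (fully open). A call has 1 to 20 rows; each row is the pose to reach, as a shift and turn from the pose commanded when the call began, along the tool's axes at that moment; what a row does not reach only later rows make up. A row lasts 1/10 s, in which the tool goes at most 50 mm and 8.59 degrees, less where a joint would pass 70% of its speed; a pose out of reach is approached as far as the arm can. A call with a gripper value outside its range is refused whole. The fingers move at their own pace and stop on an object; the grip force is fixed at half the most. Time passes only in rows, so rows that repeat a pose let the fingers close. It gives the time, the measured TCP pose, the force, the opening and the grip force at its end, in the units of the state.
- status.get_obs(): the state, without advancing time (a new reading comes with each control period).
- optics.get_image(name): name is "scene" or "top" or "wrist"; returns a dict with "frame" (400x640x3 uint8, red, green, blue), "fx", "fy", "cx", "cy" (pixels), "rvec" (rotation vector, rad) and "tvec" (3), from world to camera coordinates, as OpenCV has them; the wrist camera has in their place "hand_eye" (4x4, takes a point from camera to tool coordinates, whose origin is the TCP and whose axes are the flange's). Camera axes: x right, y down, z forward; pixel columns grow to the right and rows downward; lengths in mm; the calibration is good to about 2 mm. A picture is of the moment at which its call begins: read the wrist's pose just before it. There is no depth.
- ctrl.close_job(): hands the job in; it is judged then, once.
The state is a dict: "t": time; "qpos": joint angles; "qvel": joint speeds; "joint_torque": joint torques, N m; "ee_pos": TCP position; "orientation": TCP orientation; "ft_force": force on the tool from outside, world axes, zero at the start; "moment": the same for the moment, N m; "width": finger opening in mm; "grasp_force": force on a finger pad.
Only numpy, scipy, OpenCV 4.12 (cv2) and the standard library are available. Lean on these libraries where they do the work, as an engineer would, in place of code of your own. Each camera call takes 0.05 s, during which the arm holds its last target. There are 200 camera calls.

## Task

Test the bench sander's emergency stop with the fingertips: press the red mushroom on the yellow box fully in so that it latches, then push one of its ears round clockwise (seen from above) until the mushroom pops out again, and after that press the green button on the grey box fully down and let it go. Do not press the green button while the mushroom is in, do not pull the mushroom up, and leave everything else on the bench where it lies; nothing is to be picked up.

Things in the scene. Friction and masses are not known exactly. Their poses are not given: they have to be found in the camera images.
- stop_box: yellow stop station fixed to the bench, 100 x 100 mm and 60 mm high; origin at the centre of its underside, z up, x and y along its sides. A red mushroom stands on the middle of its top, on a steel stem of 24 mm diameter.
- mushroom_top (a point): middle of the top of the red mushroom: 100 mm above the bench when out, about 90 mm when latched in. The round head is 44 mm across and 19 mm high; two ears stick out of its rim, opposite one another, to 49 mm from the middle. Only vertical pressing and twisting move it. This frame turns with the mushroom.
- ear_left (a point): centre of one ear, 36 mm from the mushroom's middle, towards +y of stop_box while untwisted. Ear: 12 mm wide, 14 mm thick (its top 5 mm under the mushroom's top), white stripe along it. Its underside is 21 mm above the yellow box when out, 11 mm when latched in, so a fingertip fits beside it. Clockwise from above carries this ear first towards +x of stop_box.
- ear_right (a point): centre of the opposite ear, the same size, towards -y of stop_box while untwisted; clockwise carries it first towards -x of stop_box.
- plunger (a joint): how far the mushroom is pressed in, m: 0 out, at most 0.011 with a hard stop. A spring pushes it out (a slow push of 6 to 8 N takes it fully in, past its catch). Pressed fully it latches and then rests at about 0.010 by itself; if not pressed fully it springs back. Negative if it is pulled up off its seat.
- cap (a joint): twist of the mushroom, rad, growing clockwise seen from above: 0 at rest, at most 1.4 with a hard stop. A light spring (0.02 to 0.08 N m, less than 3 N at an ear) turns it back to 0. When latched in, the mushroom is freed at about 0.6 to 0.65 and pops out on its own.
- start_box: grey start station fixed to the bench, 80 x 80 mm and 60 mm high; origin at the centre of its underside. A green push button in a black ring of 50 mm diameter is on the middle of its top. The two stations may stand either way round.
- start_top (a point): middle of the top of the green button, 34 mm across, 82 mm above the bench when not pressed (10 mm above its black ring).
- start (a joint): how far the green button is pressed, m: 0 out, 0.006 fully down with a hard stop; about 5 N presses it fully; it springs back when let go.
- screw_jar: bystander: clear jar with steel lid, 56 mm across, 85 mm tall; origin at the centre of its underside. Leave it alone.
- tape_roll: bystander: blue roll of tape lying flat, 84 mm across, 24 mm tall; origin at the centre of its underside. Leave it alone.
- screwdriver: bystander: red-handled screwdriver lying on the bench, about 200 mm long; origin under it, long axis x. Leave it alone.
- hammer: bystander: hammer with wooden handle lying on the bench, about 260 mm long; origin under it, long axis x. Leave it alone.
- offcut: bystander: pale wood offcut 50 x 140 x 20 mm, lying flat; origin at the centre of its underside. Leave it alone.
- paint_tin: bystander: tin with a blue label, 80 mm across, 95 mm tall; origin at the centre of its underside. Leave it alone.

How it is judged (in metres and radians):
On the way, in this order (a step that is already met when the one before it is completed fails the run):
1. the mushroom is pressed in and stays in (untwisted) (value of joint plunger above 0.008 m and value of joint cap below 0.2 rad), for 0.2 s.
2. the latched mushroom is twisted clockwise (value of joint plunger above 0.006 m and value of joint cap above 0.3 rad).
3. the mushroom has popped out (value of joint plunger below 0.003 m), for 0.1 s.
4. the green button is pressed down (value of joint start above 0.0045 m), for 0.04 s.
At the end, for the whole second after the job is handed in: mushroom out (pressed in less than 3 mm, not pulled up by 3 mm), turned back to within 0.15 rad of rest, green button up again (within 1.5 mm), and every loose thing within 20 mm of where it began (value of joint plunger between -0.003 and 0.003 m and value of joint cap below 0.15 rad and value of joint start below 0.0015 m and distance of each of screw_jar, tape_roll, screwdriver, hammer, offcut, paint_tin from where it was at the start of the episode below 0.02 m); the robot touches nothing.
It fails at once if the green button is pressed while the mushroom is in (value of joint start above 0.003 m and value of joint plunger above 0.005 m).
It fails at once if the mushroom is pulled up off its seat by 10 mm (value of joint plunger below -0.01 m).
It fails at once if a loose thing on the bench is lifted, carried or knocked over 20 mm away (distance of any of screw_jar, tape_roll, screwdriver, hammer, offcut, paint_tin from where it was at the start of the episode above 0.02 m).
It also fails if it takes over 58 s, if anything falls off the work surface, if the arm or the gripper's body presses on something with over 40 N, if the wrist force passes 120 N, or if a joint passes its speed limit or range.

## Working session

There is one attempt and no reset: what is moved stays moved. The work goes in short steps, Python scripts to look and compute and a shell command to move; the robot and the scene stay as the last step left them, time stands still between calls to the robot, and variables do not carry over. Pictures are saved under pics/ and viewed, at most 10 in all, crops included, and the job is handed in when it is done.

```bash
mkdir -p pics
python3 - <<'E'
from workcell import status,optics,ctrl
import cv2,pickle
o=status.get_obs();print(o,ctrl.tcp_to_tips)
for n in("scene","top"):
    d=optics.get_image(n);cv2.imwrite(f"pics/{n}1.png",d["frame"][:,:,::-1]);pickle.dump(d,open(n+".pkl","wb"))
    print({k:v for k,v in d.items() if k!="frame"})
E
```

```text
{'t': 0.0, 'qpos': array([-1.18800436e+00,  4.23825984e-01,  1.63069641e+00, -5.83217755e-06,
        1.08858112e+00, -1.90030603e-02]), 'qvel': array([ 0.00053173, -0.00055955, -0.00154579,  0.00077007,  0.00128368,
        0.00139482]), 'joint_torque': array([-3.18892780e-04, -5.44608843e+01, -2.73673904e+01,  6.44085975e-02,
        2.27271288e-02, -1.47124433e-04]), 'ee_pos': array([ 244.24282368, -574.7270695 ,  240.90842682]), 'orientation': array([-3.07695253e+00, -6.26609103e-01,  4.37079744e-04]), 'ft_force': array([ 0.91589632, -0.25207928, -0.08592226]), 'moment': array([-0.00955494,  0.00640956, -0.00528086]), 'grasp_force': 0.0, 'width': 88.25226085864823} 19.0
{'fx': 481.01667860789405, 'fy': 481.01667860789405, 'cx': 320.00440164545114, 'cy': 203.36124377189367, 'rvec': array([ 1.11305262,  2.3733107 , -1.04600872]), 'tvec': array([ 382.23842652, -233.41650358, 1646.21709511])}
{'fx': 422.96773145211705, 'fy': 422.96773145211705, 'cx': 321.6369619036447, 'cy': 200.07119956267033, 'rvec': array([ 2.17878157, -2.12996975,  0.1139115 ]), 'tvec': array([  10.76056218,  596.94042948, 1058.79609948])}
```

View pics/top1.png

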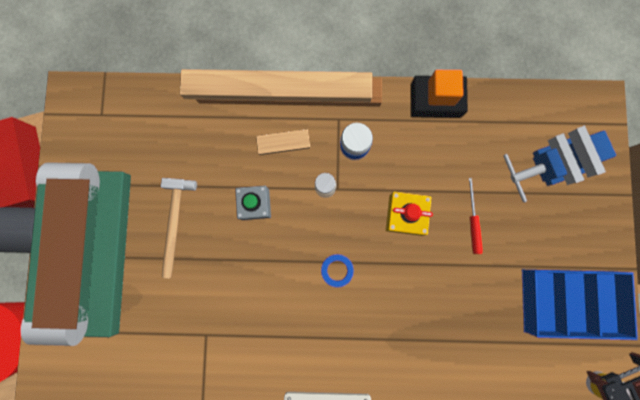

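View pics/scene1.png

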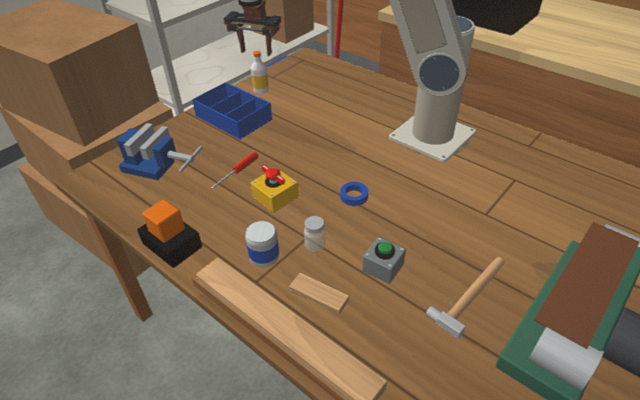

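The top view shows the mushroom near (411,212) with its ears left and right, and the green button near (251,201). In the scene view the same two are near (273,173) and (385,247). I'll enlarge crops of both.

Run:
```python
import cv2,numpy as np
a=cv2.imread("pics/top1.png");b=cv2.imread("pics/scene1.png")
f=lambda i,x,y:cv2.resize(i[y:y+56,x:x+72],None,fx=5.5,fy=5.5,interpolation=cv2.INTER_CUBIC)
cv2.imwrite("pics/crop1.png",np.vstack([np.hstack([f(a,375,185),f(a,215,175)]),np.hstack([f(b,237,155),f(b,350,225)])]))
```

```text
(no output)
```

View pics/crop1.png

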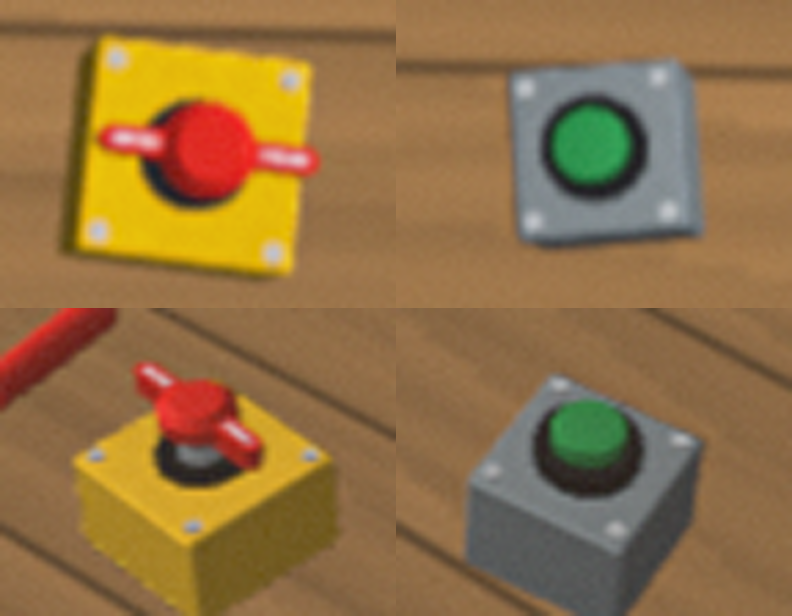

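The crop shows the mushroom with its ear tips at (99,137) and (319,160) in the top view. The green top is at (195,144) in the top panel and (192,119) in the scene panel.

```bash
cat > h.py <<'E'
import numpy as np,cv2,pickle
def ray(d,u,v,z):
    R=cv2.Rodrigues(np.array(d["rvec"]))[0];c=-R.T@d["tvec"]
    r=R.T@np.array([(u-d["cx"])/d["fx"],(v-d["cy"])/d["fy"],1]);return c+r*(z-c[2])/r[2]
E
python3 - <<'E'
from h import *
T=pickle.load(open("top.pkl","rb"));S=pickle.load(open("scene.pkl","rb"))
c=lambda x,y,u,v:(x+u/5.5-.4,y+v/5.5-.4)
for n,d,p,z in[("earL",T,c(375,185,99,137),92),("earR",T,c(375,185,319,160),92),("head",T,c(375,185,211,145),100),
 ("green",T,c(215,175,195,144),82),("Smush",S,c(237,155,198,412-308),95),("Sgreen",S,c(350,225,192,119),82)]: print(n,ray(d,*p,z).round(1))
for n,q in[("box",[(103,36),(312,62),(292,275),(78,247)]),]:
  P=[ray(T,*c(375,185,*p),60)[:2] for p in q];print(np.round(P,1),np.mean(P,0))
P=[ray(T,*c(215,175,*p),60)[:2] for p in[(130,87),(262,77),(273,211),(138,222)]];print(np.round(P,1),np.mean(P,0))
E
```

```text
earL [ 570.4 -150.3   92. ]
earR [ 562.4 -247.5   92. ]
head [ 567.2 -198.2  100. ]
green [585.3 201.1  82. ]
Smush [ 568.1 -193.3   95. ]
Sgreen [585.7 203.2  82. ]
[[ 620.4 -156.9]
 [ 610.4 -252.6]
 [ 512.6 -242.9]
 [ 523.1 -145.8]] [ 566.6274957  -199.56103082]
[[613.7 236.4]
 [619.7 175.5]
 [557.7 168. ]
 [551.2 229.8]] [585.56490432 202.42970021]
```

```bash
cat >> h.py <<'E'
from scipy.spatial.transform import Rotation as Ro
def rot(yaw): # tool x at yaw deg, z down
    c,s=np.cos(np.radians(yaw)),np.sin(np.radians(yaw));return np.array([[c,s,0],[s,-c,0],[0,0,-1]])
def rel(p0,R0,p,R): return np.r_[R0.T@(np.array(p)-p0),Ro.from_matrix(R0.T@R).as_rotvec()].round(3)
E
python3 - <<'E'
from h import *
R0=Ro.from_rotvec([-3.07695253,-.626609103,0]).as_matrix()
print(R0.round(3),rel([244.438,-575.2,241.675],R0,[567,-198.5,170],rot(84.5)))
E
```

```text
[[ 0.92   0.391 -0.   ]
 [ 0.391 -0.92   0.001]
 [ 0.    -0.001 -1.   ]] [ 4.44169e+02 -2.20449e+02  7.21270e+01 -1.00000e-03 -1.00000e-03
 -1.07300e+00]
```

```bash
python3 -m inch '[[[100,-50,0,0,0,-0.15,0],[444.2,-220.4,20,0,0,-1.073,0],[444.2,-220.4,20,0,0,-1.073,0],[444.2,-220.4,40,0,0,-1.073,0],[444.2,-220.4,40,0,0,-1.073,0],[444.2,-220.4,60,0,0,-1.073,0],[444.2,-220.4,72,0,0,-1.073,0],[444.2,-220.4,72,0,0,-1.073,0],[444.2,-220.4,72,0,0,-1.073,0],[444.2,-220.4,72,0,0,-1.073,0],[444.2,-220.4,72,0,0,-1.073,0],[444.2,-220.4,72,0,0,-1.073,0],[444.2,-220.4,72,0,0,-1.073,0],[444.2,-220.4,72,0,0,-1.073,0],[444.2,-220.4,72,0,0,-1.073,0],[444.2,-220.4,72,0,0,-1.073,0]]]'
python3 - <<'E'
from workcell import status,optics
from h import *
o=status.get_obs();p=o["ee_pos"];R=Ro.from_rotvec(o["orientation"]).as_matrix()
d=optics.get_image("wrist");cv2.imwrite("pics/w1.png",d["frame"][:,:,::-1])
H=np.array(d["hand_eye"]);print(H.round(3),o["width"],o["ft_force"],R.round(3))
for q in[(567,-198.5,100),(567,-198.5,60)]:
    x=np.linalg.inv(H)@np.r_[R.T@(np.array(q)-p),1];print(d["fx"]*x[0]/x[2]+d["cx"],d["fy"]*x[1]/x[2]+d["cy"])
E
```

```text
t: 1.7
ee_pos: [566.6, -199.6, 170.1]
orientation: [2.327, 2.11, 0.0]
ft_force: [-0.4, 0.2, -0.8]
width: 0.2
grasp_force: 0.0
[[ 0.00000e+00 -9.63000e-01 -2.68000e-01  7.38340e+01]
 [ 1.00000e+00  1.00000e-03 -0.00000e+00 -2.52000e-01]
 [ 0.00000e+00 -2.68000e-01  9.63000e-01 -1.42969e+02]
 [ 0.00000e+00  0.00000e+00  0.00000e+00  1.00000e+00]] 0.19178189776283658 [-0.41854784  0.16794467 -0.76107506] [[ 0.097  0.995  0.   ]
 [ 0.995 -0.097 -0.   ]
 [-0.     0.    -1.   ]]
319.5407229211945 220.06393223154151
319.42898569036396 204.16007113314978
```

View pics/w1.png

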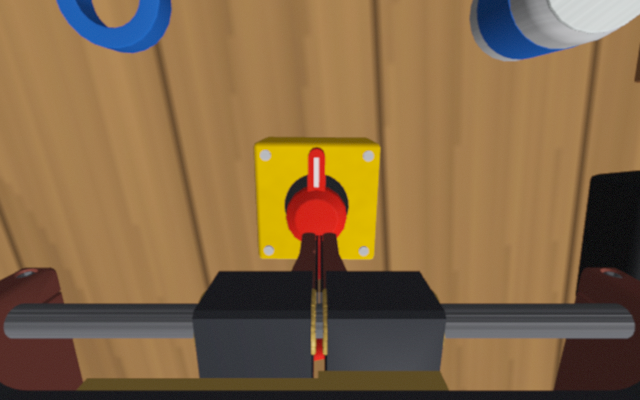

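The wrist view shows the mushroom at about (317,218), against a predicted (319.5,220), so it agrees within 2 mm. The ears line up with the tool x axis. Pressing now.

```bash
python3 -m inch '[[[0,0,25,0,0,0,0],[0,0,45,0,0,0,0],[0,0,50,0,0,0,0],[0,0,52,0,0,0,0],[0,0,54,0,0,0,0],[0,0,56,0,0,0,0],[0,0,58,0,0,0,0],[0,0,60,0,0,0,0],[0,0,61,0,0,0,0],[0,0,61,0,0,0,0]]]'
```

```text
t: 2.75
ee_pos: [567.7, -198.9, 109.2]
orientation: [2.324, 2.111, 0.001]
ft_force: [-0.1, 1.2, 2.2]
width: 0.0
grasp_force: 1.2
```

```bash
python3 -m inch '[[[0,0,1,0,0,0,0],[0,0,2,0,0,0,0],[0,0,2,0,0,0,0],[0,0,2,0,0,0,0]]]'
```

```text
t: 3.15
ee_pos: [568.0, -199.0, 107.9]
orientation: [2.324, 2.111, 0.002]
ft_force: [-1.7, -0.1, 10.8]
width: 0.4
grasp_force: 5.0
```

```bash
python3 -m inch '[[[0,0,1,0,0,0,0],[0,0,1.5,0,0,0,0],[0,0,1.5,0,0,0,0],[0,0,1.5,0,0,0,0],[0,0,-10,0,0,0,0],[0,0,-40,0,0,0,0],[18,-28,-40,0,0,0,0],[37,-28,-40,0,0,0,0],[37,-28,-40,0,0,0,0],[37,-28,-40,0,0,0,0],[37,-28,-40,0,0,0,0]]]'
python3 - <<'E'
from workcell import optics
import cv2,numpy as np
w=optics.get_image("wrist")["frame"][:,:,::-1];s=optics.get_image("scene")["frame"][:,:,::-1]
c=cv2.resize(s[130:220,220:340],(640,480),interpolation=cv2.INTER_CUBIC)[:,:420]
cv2.imwrite("pics/w2.png",np.hstack([w[:,140:500],c[:400,:]]))
E
```

```text
t: 4.25
ee_pos: [543.2, -159.7, 146.6]
orientation: [2.325, 2.112, 0.0]
ft_force: [-0.4, 0.9, -0.7]
width: 0.5
grasp_force: 0.0
```

View pics/w2.png

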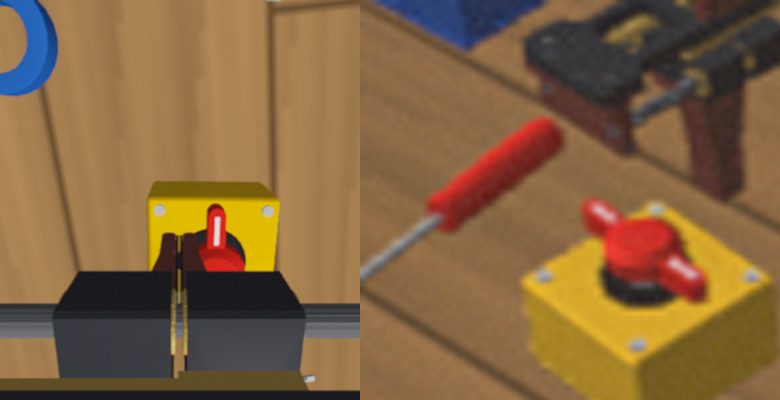

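The mushroom now sits lower, with the stem hidden, so it is latched. The finger is on the counter-clockwise side of the near ear. Next I'll descend beside the ear and close the gap.

```bash
python3 -m inch '[[[0,-4,0,0,0,0,0],[0,-4,30,0,0,0,0],[0,-4,50,0,0,0,0],[0,-4,60,0,0,0,0],[0,-4,60,0,0,0,0],[0,4,60,0,0,0,0],[0,7,60,0,0,0,0],[0,7,60,0,0,0,0]]]'
```

```text
t: 5.15
ee_pos: [551.2, -160.1, 87.7]
orientation: [2.324, 2.111, 0.002]
ft_force: [0.3, -1.3, -0.2]
width: 0.3
grasp_force: 0.0
```

```bash
python3 -m inch '[[[1.9,3.8,0,0,0,0.1,0],[3.4,7.8,0,0,0,0.2,0],[4.6,11.9,0,0,0,0.3,0],[5.3,16.1,0,0,0,0.4,0],[5.5,20.3,0,0,0,0.5,0],[5.4,24.6,0,0,0,0.6,0],[4.8,28.8,0,0,0,0.7,0],[3.8,32.9,0,0,0,0.8,0],[3.8,32.9,0,0,0,0.8,0],[3.8,32.9,0,0,0,0.8,0]]]'
python3 - <<'E'
from workcell import optics
import cv2,numpy as np
w=optics.get_image("wrist")["frame"][:,:,::-1];s=optics.get_image("scene")["frame"][:,:,::-1]
c=cv2.resize(s[130:220,220:340],(640,480),interpolation=cv2.INTER_CUBIC)[:,:420]
cv2.imwrite("pics/w3.png",np.hstack([w[:,140:500],c[:400,:]]))
E
```

```text
t: 6.15
ee_pos: [582.8, -159.0, 87.1]
orientation: [2.963, 1.044, 0.0]
ft_force: [-0.6, 1.6, 0.6]
width: 0.5
grasp_force: 0.6
```

View pics/w3.png

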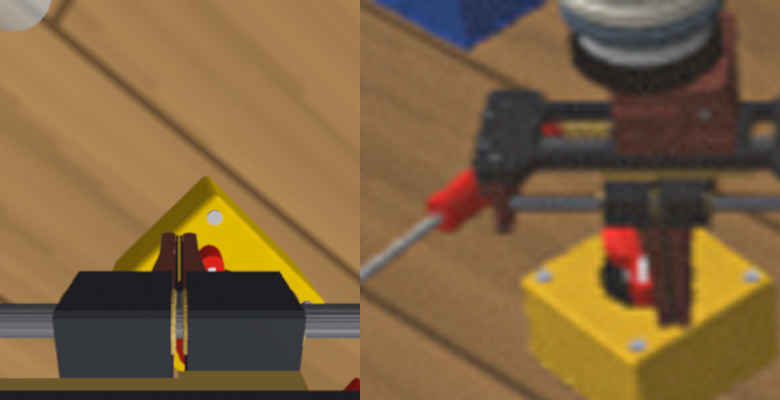

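The ear is turned about 0.8 rad and the head looks raised off its collar. I'll slide the finger outwards past the ear tip, let it spring back, lift, and check.

```bash
python3 -m inch '[[[10,-4,0,0,0,0,0],[22,-5,0,0,0,0,0],[32,-5,0,0,0,0,0],[32,-5,0,0,0,0,0],[32,-5,-40,0,0,0,0],[32,-5,-80,0,0,0,0],[60,-100,-80,0,0,0,0],[60,-100,-80,0,0,0,0],[60,-100,-80,0,0,0,0],[60,-100,-80,0,0,0,0]]]'
python3 - <<'E'
from workcell import optics
import cv2,numpy as np
t=optics.get_image("top")["frame"][:,:,::-1];s=optics.get_image("scene")["frame"][:,:,::-1]
f=lambda i,x,y:cv2.resize(i[y:y+90,x:x+90],(390,390),interpolation=cv2.INTER_CUBIC)
cv2.imwrite("pics/w4.png",np.hstack([f(t,365,165),f(s,230,130)]))
E
```

```text
t: 7.25
ee_pos: [567.2, -42.7, 167.0]
orientation: [2.963, 1.043, 0.001]
ft_force: [0.4, 0.1, 0.1]
width: 0.4
grasp_force: 0.0
```

View pics/w4.png

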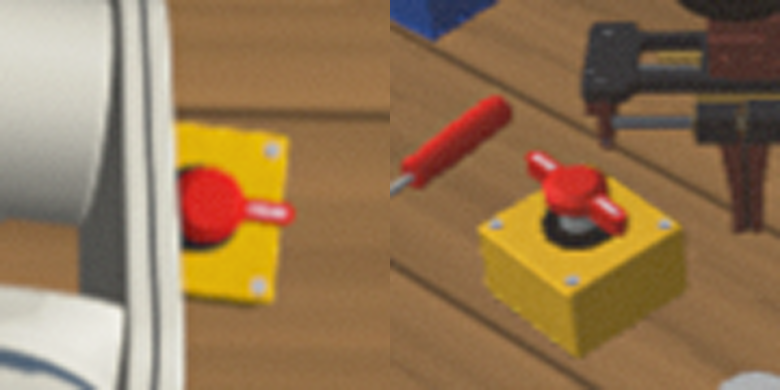

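The steel stem is visible again and the ears are back at rest, so the mushroom is out and untwisted. Next is the green button.

Run:
```python
from workcell import status
from h import *
o=status.get_obs();R=Ro.from_rotvec(o["orientation"]).as_matrix()
print(rel(o["ee_pos"],R,[585.4,202,125],R))
```

```text
[ 167.418 -181.281   41.736    0.       0.       0.   ]
```

```bash
python3 -m inch '[[[167,-181,0,0,0,0,0],[167,-181,0,0,0,0,0],[167,-181,0,0,0,0,0],[167,-181,0,0,0,0,0],[167,-181,0,0,0,0,0],[167,-181,0,0,0,0,0],[167,-181,0,0,0,0,0],[167,-181,30,0,0,0,0],[167,-181,42,0,0,0,0],[167,-181,42,0,0,0,0]]]'
python3 - <<'E'
from workcell import optics
import cv2,numpy as np
s=optics.get_image("scene")["frame"][:,:,::-1]
cv2.imwrite("pics/w5.png",cv2.resize(s[170:290,300:460],(640,480),interpolation=cv2.INTER_CUBIC))
E
```

```text
t: 8.35
ee_pos: [583.3, 199.8, 122.6]
orientation: [2.966, 1.037, -0.007]
ft_force: [-0.0, -0.1, -0.8]
width: 0.3
grasp_force: 0.0
```

View pics/w5.png

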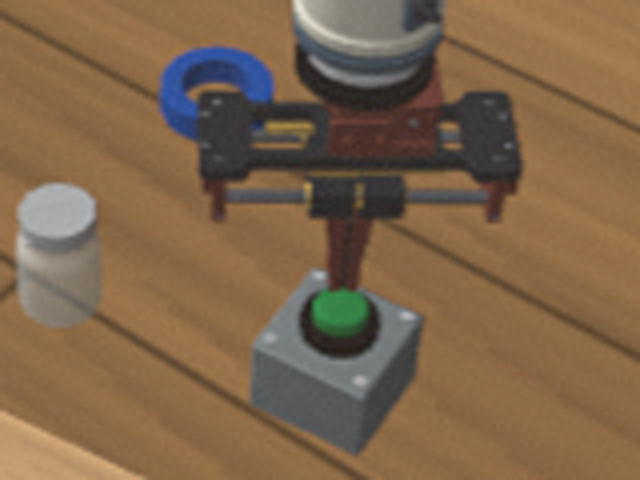

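The fingertips are over the button, seen at about (342,290) above the green top at (342,312). Pressing now.

```bash
python3 -m inch '[[[0,0,12,0,0,0,0],[0,0,19,0,0,0,0],[0,0,22,0,0,0,0],[0,0,24,0,0,0,0],[0,0,26,0,0,0,0],[0,0,28,0,0,0,0],[0,0,28,0,0,0,0]]]'
```

```text
t: 9.1
ee_pos: [584.4, 202.0, 96.8]
orientation: [2.964, 1.04, -0.001]
ft_force: [-2.3, -1.5, 4.3]
width: 0.6
grasp_force: 2.0
```

```bash
python3 -m inch '[[[0,0,1,0,0,0,0],[0,0,2,0,0,0,0],[0,0,3,0,0,0,0],[0,0,3,0,0,0,0],[0,0,3,0,0,0,0]]]'
```

```text
t: 9.6
ee_pos: [584.5, 202.0, 95.1]
orientation: [2.964, 1.04, -0.0]
ft_force: [-6.7, -2.6, 16.0]
width: 0.7
grasp_force: 8.0
```

The force is 16 N, so the button is on its hard stop. Releasing, then a last check.

```bash
python3 -m inch '[[[0,0,-10,0,0,0,0],[0,0,-50,0,0,0,0],[0,0,-90,0,0,0,0],[-60,60,-120,0,0,0,0],[-100,100,-150,0,0,0,0],[-100,100,-150,0,0,0,0],[-100,100,-150,0,0,0,0],[-100,100,-150,0,0,0,0],[-100,100,-150,0,0,0,0],[-100,100,-150,0,0,0,0]]]'
python3 - <<'E'
from workcell import optics
import cv2
s=optics.get_image("scene")["frame"][:,:,::-1]
cv2.imwrite("pics/w6.png",cv2.resize(s[130:340,200:480],(800,600),interpolation=cv2.INTER_CUBIC))
E
```

```text
t: 10.6
ee_pos: [568.7, 62.7, 242.8]
orientation: [-2.963, -1.042, 0.002]
ft_force: [0.8, 0.2, 0.2]
width: 0.9
grasp_force: 0.0
```

View pics/w6.png

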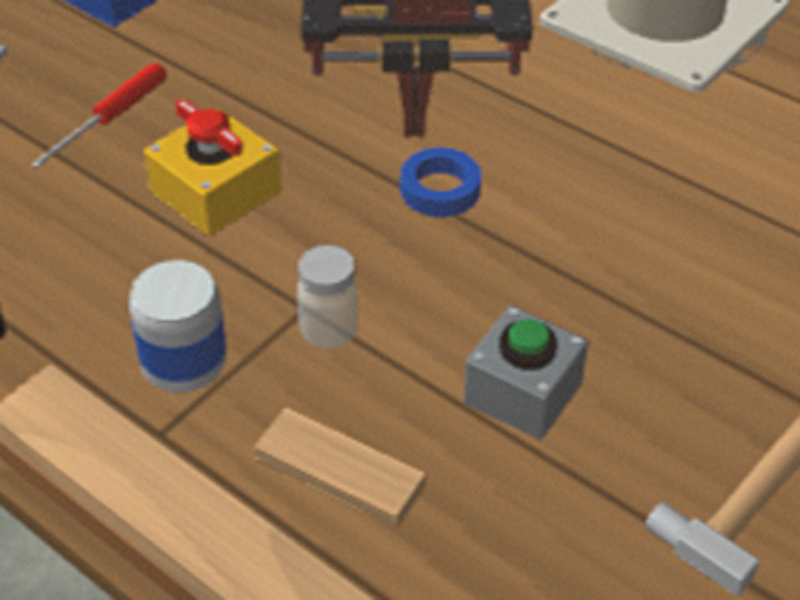

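The mushroom at (208,125) is out and untwisted, the green button at (528,337) is up, and the bystanders have not moved. Handing in.

```bash
python3 -c "
from workcell import ctrl
print(ctrl.close_job())"
```

```text
the job is handed in; nothing more can be done
None
```

The job is handed in; no verdict came back. By the pictures and forces, the mushroom latched, popped out on the clockwise twist and returned to rest, the green button was then pressed to its stop and let go, and nothing else on the bench moved.

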